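# Click the toaster's browning wheel to four and push the bread down

## Robot

A 6-joint arm with a two-finger parallel gripper is mounted at the origin on a cart in front of the work surface, level with it; the furniture and walls round the work are solid. World frame = base frame: x ahead of the robot, y to its left, z up, the work surface at z = 0. Lengths are in m, angles in degrees, forces in N, time in s.
With the tool pointing down it reaches from about 0.375 to 0.9 m from the base axis. Payload 3.1 kg.
Tool frame: the origin (TCP) lies at the very end of the fingers, on their centre line; the grasp point (between the pads) lies 19 mm behind it (bot.tcp_to_grasp is the distance from the TCP to the grasp point, in m); z points along the fingers, y is the direction in which the jaws open and shut (so a half turn about z gives the same grasp; the last joint's range is limited). The gripper opens to 87 mm and grips with 3 to 60 N. Pads are 19 mm wide; open, the fingers measure 117 mm over their backs; the gripper's body (75 mm by 190 mm) begins 51 mm behind the grasp point.
Start: joints at [-73.711, 30.224, 82.088, -0, 67.689, -10.227], TCP at [0.279, -0.559, 0.223] pointing down, gripper open.
Joint ranges: [-176.69, 176.69], [-43.24, 126.21], [12.49, 139.97], [-82, 262], [0, 151.66], [-163.58, 163.58]. Speed limits (degrees/s): [159.86, 159.86, 180, 180, 180, 180].

## Interface

Orientations are given as a 3x3 rotation matrix whose columns are the frame's x, y, z axes.
In Python, from rig import telemetry, eyes, order, bot gives the robot as it stands. The module is installed in compiled form; this text tells all that it offers.
- The arm moves only by the tool servo_tool, never from a script. Its argument "targets" is a list of rows, each a list of 2 entries, a list of its own where there are three numbers: the shift along the tool's x, y, z in m, then the turn, a rotation vector about the tool's x, y, z in rad. In form: [[[tx, ty, tz], [wx, wy, wz]], ...]. A call has 1 to 12 rows; each row is the pose to reach, as a shift and turn from the pose commanded when the call began, along the tool's axes at that moment; what a row does not reach only later rows make up. A row lasts 1/8 s, in which the tool goes at most 62.5 mm and 10.7 degrees, less where a joint would pass 70% of its speed; a pose out of reach is approached as far as the arm can. A call with a gripper value outside its range is refused whole. "gripper" is the finger opening in m, from 0 to 0.087, set as the call begins (left out, the last holds). The fingers move at their own pace and stop on an object; the grip force is fixed at half the most. Time passes only in rows, so rows that repeat a pose let the fingers close. It gives the time, the measured TCP pose, the force and the opening at its end, in the units of the state.
- telemetry.read_state(): the state, without advancing time (a new reading comes with each control period).
- eyes.capture(name): name is "scene" or "side" or "wrist"; returns a dict with "pixels" (384x512x3 uint8, blue, green, red), "intrinsics" (3x3 intrinsics, pixels), "k1" (the pictures are not rectified: a ray, as slopes to the right and down, at radius r is drawn at 1 + k1 r^2 times it, then the intrinsics apply), "extrinsics" (4x4, takes a point from camera to world coordinates); the wrist camera has in their place "T_tool_cam" (4x4, takes a point from camera to tool coordinates, whose origin is the TCP and whose axes are the flange's). Camera axes: x right, y down, z forward; pixel columns grow to the right and rows downward; lengths in m; the calibration is good to about 2 mm. A picture is of the moment at which its call begins: read the wrist's pose just before it. There is no depth.
- order.hand_in(): hands the job in, once; it reports no verdict.
The state is a dict: "time_s": time; "joint_positions": joint angles; "qvel": joint speeds; "tau": joint torques, N m; "position": TCP position; "tcp_rot": TCP orientation; "force": force on the tool from outside, world axes, zero at the start; "moment": the same for the moment, N m; "opening": opening from 0.0 (shut) to 1.0 (fully open).
Only numpy, scipy, OpenCV 4.12 (cv2) and the standard library are available. Lean on these libraries where they do the work, as an engineer would, in place of code of your own. Each camera call takes 0.05 s, during which the arm holds its last target. There are 200 camera calls.

## Task

The toast came out too pale: with a fingertip, flick the ribbed browning wheel on the toaster's lever end, click by click, until its red rib stands at the fourth of the five dots above it (one short of the biggest, darkest one), and only then push the toaster's lever right down until it latches and the bread is down. Touch and push only: do not lift the toaster or shove it out of its place, and leave the mug, the jam jar and the teaspoon where they are.

Things in the scene. Friction and masses are not known exactly. Their poses are not given: they have to be found in the camera images.
- toaster: Black two-slot toaster, 205 long, 142 wide, 150 high (mm), 1.5 kg, loose on the worktop. Origin: centre of its underside. z up; +x runs from its lever end (towards the robot, flat face at x = -92) to its far end; facing the lever end, +y is to the left. Bread in the slots at y = +26 and -26, x -44 to 68, rises to z = 166. Mid face: the lever; left of it the browning wheel.
- wheel_hub (a point): On the browning wheel's upright axis, centre of its top face: toaster x -88, y 41, z 104 mm, just inside the end face. The wheel is a light grey disc lying flat, z 94 to 104, its edge standing out of the face: rim radius 20.5; 12 upright ribs, 3.4 wide, tips at radius 25, one every 30 deg (gaps 9.7 wide, 4.5 deep). At rest ribs stand 0, 30, 60 deg either side of straight out.
- red_rib (a point): Tip of the wheel's one red rib (radius 25 mm, half way up the wheel), which turns with it; a red line on the wheel's top leads to it. The other ribs are grey.
- fourth_dot (a point): Fourth of five white dots in a row on the end face above the wheel (z = 111 mm), smallest and lightest at the left, largest and darkest at the right as seen facing the lever end. Each dot is about level across with where the red rib's tip stands at that setting; this one is 11 mm right of the hub.
- browning_wheel (a joint): Wheel angle, rad: 0 = first dot, red rib 60 deg left of straight out (facing the lever end); one click is 0.5236; growing values carry the exposed edge to the right. Dots 1 to 5: 0, 0.524, 1.047, 1.571, 2.094, stops just beyond. A sprung detent draws it to the nearest click; leaving one takes 0.04 N m (1.7 N at the ribs), either way. Starts at dot 1, 2 or 3.
- lever_top (a point): On top of the black finger knob of the toaster's lever: knob 24 wide (toaster y -12 to 12), 14 thick, standing out of the end face to toaster x = -130 mm, with a small steel inlay on top; behind it, from x = -113 in to the face, the lever's pad, 36 wide. This point, at x = -117, y = 0, moves with it; the knob's top is 125 mm above the worktop when up.
- toaster_lever (a joint): How far the lever is down, m: 0 up, 0.062 bottom stop. A spring pushes back, about 10 N in all near the bottom; let go too early it springs up, but pushed to 0.061 or more it latches and stays at about 0.059. Nothing in reach unlatches it.
- mug: White mug with grey spots, 82 across, 91 high (mm), upright left of the toaster. Origin: centre of its foot.
- jam_jar: Glass jar with a red lid, 74 across, 92 high (mm), upright right of the toaster. Origin: centre of its foot.
- teaspoon: Steel teaspoon, 130 x 27 x 11 mm, lying on the worktop in front of the toaster to the right. Origin: centre of its underside.

How it is judged (in metres and radians):
On the way, in this order (a step that is already met when the one before it is completed fails the run):
1. the browning wheel rests at the fourth dot while the lever is still up (value of joint browning_wheel between 1.45 and 1.69 rad and velocity of joint browning_wheel between -0.1 and 0.1 rad/s and value of joint toaster_lever below 0.012 m), for 0.4 s.
2. the lever is pushed down to the latch (value of joint toaster_lever above 0.056 m), for 0.2 s.
At the end, for the whole second after the job is handed in: the wheel is on the click of the fourth dot (within 0.12 rad), the lever is latched down (beyond 56 mm), the toaster stands level within 40 mm of where it was, and the mug, jar and teaspoon are within 30 mm of where they were (value of joint browning_wheel between 1.45 and 1.69 rad and value of joint toaster_lever above 0.056 m and angle between toaster's own z axis and vertical below 0.05 rad and height (world z) of toaster below 0.005 m and distance of toaster from where it was at the start of the episode below 0.04 m and distance of each of mug, jam_jar, teaspoon from where it was at the start of the episode below 0.03 m); the robot touches nothing.
It fails at once if the toaster is lifted or tipped (height (world z) of toaster above 0.015 m or angle between toaster's own z axis and vertical above 0.15 rad).
It fails at once if the toaster is shoved more than 40 mm out of its place (distance of toaster from where it was at the start of the episode above 0.04 m).
It fails at once if the mug, the jam jar or the teaspoon is moved more than 30 mm or picked up (distance of any of mug, jam_jar, teaspoon from where it was at the start of the episode above 0.03 m).
It also fails if it takes over 56 s, if anything falls off the work surface, if the arm or the gripper's body presses on something with over 40 N, if the wrist force passes 120 N, or if a joint passes its speed limit or range.

## Working session

There is one attempt and no reset: what is moved stays moved. The work goes in short steps, Python scripts to look and compute and a tool call to move; the robot and the scene stay as the last step left them, time stands still between calls to the robot, and variables do not carry over. Pictures are saved under pics/ and viewed, about 8 in all and at most 12, crops included, and the job is handed in when it is done.

Besides the shell and the picture viewer there is one more tool, called after "Call:" as name([rows], argument=value, ...), one row to a line, values as JSON. servo_tool: Moves the arm, as the interface text tells. Its arguments: {"type":"object","properties":{"targets":{"type":"array","items":{"type":"array"}},"gripper":{"type":"number"}},"required":["targets"]}

```bash
mkdir -p pics
cat > h.py <<'E'
import numpy as np, cv2
from rig import telemetry, eyes, order, bot
def cap(n):
    s=telemetry.read_state(); c=eyes.capture(n)
    if n=='wrist':
        T=np.eye(4);T[:3,:3]=np.array(s['tcp_rot']);T[:3,3]=s['position'];c['extrinsics']=T@np.array(c['T_tool_cam'])
    return c
def ray(c,uv):
    K=np.array(c['intrinsics'],float);k=c['k1']
    p=cv2.undistortPoints(np.array([[uv]],float),K,np.array([k,0,0,0,0],float))[0,0]
    T=np.array(c['extrinsics']);return T[:3,3],T[:3,:3]@np.array([p[0],p[1],1])
def plane(c,uv,z):
    o,d=ray(c,uv);return o+d*(z-o[2])/d[2]
def proj(c,P):
    T=np.linalg.inv(np.array(c['extrinsics']));P=np.atleast_2d(P)@T[:3,:3].T+T[:3,3]
    return cv2.projectPoints(P,np.zeros(3),np.zeros(3),np.array(c['intrinsics'],float),np.array([c['k1'],0,0,0,0.]))[0][:,0]
E
python3 - <<'E'
from h import *
a=cap('scene');b=cap('side')
for n,c in(('scene',a),('side',b)):
    cv2.imwrite(f'pics/{n}0.png',c['pixels']);print(np.round(np.array(c['extrinsics']),3).tolist(),c['k1'])
    print(np.round(c['intrinsics'],1).tolist())
print(telemetry.read_state())
E
```

```text
[[-0.846, -0.408, 0.343, 0.22], [-0.533, 0.664, -0.524, 0.559], [-0.014, -0.626, -0.78, 0.873], [0.0, 0.0, 0.0, 1.0]] 0.007313119516571221
[[382.1, 0.0, 257.7], [0.0, 382.1, 192.1], [0.0, 0.0, 1.0]]
[[-0.825, -0.255, 0.504, 0.037], [-0.564, 0.354, -0.746, 0.817], [0.012, -0.9, -0.436, 0.572], [0.0, 0.0, 0.0, 1.0]] 0.021192176355880044
[[482.2, 0.0, 252.1], [0.0, 482.2, 190.7], [0.0, 0.0, 1.0]]
{'time_s': 0.1, 'joint_positions': array([-7.37105614e+01,  3.02736601e+01,  8.21463453e+01, -8.29037530e-04,
        6.76901738e+01, -1.02277732e+01]), 'qvel': array([-0.04273907, -0.20239548, -0.20510534,  0.01944834, -0.06281137,
        0.14006047]), 'tau': array([-1.11399924e-03, -4.40985954e+01, -1.77149981e+01,  6.33974117e-02,
        5.34055266e-02, -4.06479364e-05]), 'position': array([ 0.27887789, -0.55861925,  0.22168426]), 'tcp_rot': array([[ 8.94797915e-01,  4.46471037e-01, -5.52227918e-04],
       [ 4.46471258e-01, -8.94796079e-01,  1.84204044e-03],
       [ 3.28286328e-04, -1.89480783e-03, -9.99998151e-01]]), 'force': array([-0.07391902,  0.79326911,  0.48979654]), 'moment': array([-0.02240047,  0.04854431,  0.00941699]), 'opening': 0.9973447723273144}
```

View pics/scene0.png

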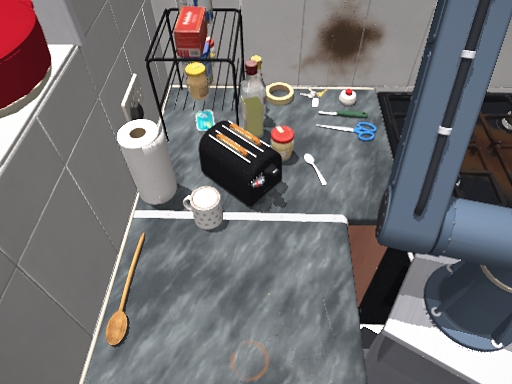

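View pics/side0.png

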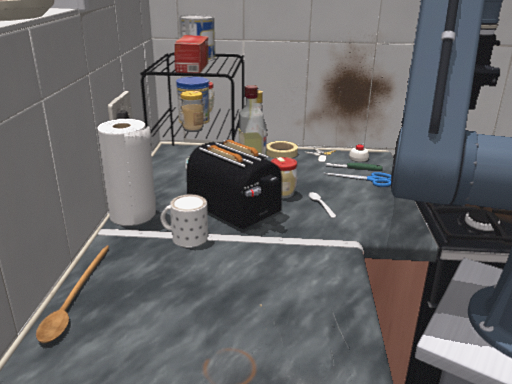

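Both views show the toaster with its lever end towards lower right: near top edge about (243,180)–(281,155) in the scene view. The mug is left of it, the jar right and the spoon to the right front.

Run:
```python
from h import *
a=cap('scene');b=cap('side')
for n,uv,z in[('bread tip l',(262,156),.166),('base corner',(250,201),0),('mug',(206,196),.091),('jar',(283,132),.092),('spoon',(314,168),.005),('spoonend',(325,184),.005),('bottle',(252,135),0.0),('strip',(150,215),0),('strip2',(345,217),0)]: print(n,plane(a,uv,z).round(3))
for n,uv,z in[('mug',(188,203),.091),('jar',(284,162),.092),('corner',(234,224),0),('corner2',(280,210),0)]: print(n,plane(b,uv,z).round(3))
for n,c,x,y in(('s',a,190,110),('d',b,175,125)):
    cv2.imwrite(f'pics/z{n}.png',cv2.resize(c['pixels'][y:y+115,x:x+150],None,fx=5,fy=5,interpolation=2))
i=np.hstack([cv2.resize(c['pixels'][y:y+110,x:x+100],None,fx=4,fy=4,interpolation=cv2.INTER_CUBIC) for c,x,y in((a,195,110),(b,185,125))])
cv2.imwrite('pics/both.png',i)
```

```text
bread tip l [ 0.584 -0.023  0.166]
base corner [0.605 0.012 0.   ]
mug [0.671 0.115 0.091]
jar [ 0.621 -0.201  0.092]
spoon [ 0.505 -0.195  0.005]
spoonend [ 0.448 -0.155  0.005]
bottle [ 0.75  -0.224  0.   ]
strip [0.817 0.2   0.   ]
strip2 [ 0.35 -0.08  0.  ]
mug [0.671 0.126 0.091]
jar [ 0.621 -0.195  0.092]
corner [0.63  0.014 0.   ]
corner2 [ 0.578 -0.111  0.   ]
```

View pics/both.png

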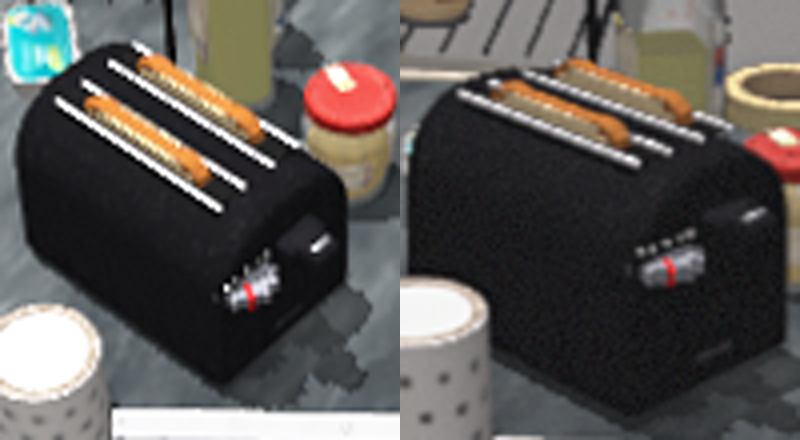

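The red rib shows at scene (257,183) and side (252,192); the inlay at scene (275,170) and side (274,179). I'll triangulate these for the toaster pose.

Run:
```python
from h import *
a=cap('scene');b=cap('side')
def tri(u,v):
    o1,d1=ray(a,u);o2,d2=ray(b,v);d1/=np.linalg.norm(d1);d2/=np.linalg.norm(d2)
    t=np.linalg.lstsq(np.c_[d1,-d2],o2-o1,rcond=None)[0];p,q=o1+t[0]*d1,o2+t[1]*d2
    return ((p+q)/2).round(4),np.linalg.norm(p-q).round(4)
print('inlay',tri((275,170.5),(273.7,178.7)),plane(a,(275,170.5),.125),plane(b,(273.7,178.7),.125))
print('red',tri((257.5,183.2),(252.5,192.5)),plane(a,(257.5,183.2),.101),plane(b,(252.5,192.5),.101))
for c,l in((a,[(58,100),(222,210),(137,45),(300,147),(222,385)]),(b,[(460,93),(638,163),(570,62),(735,128),(638,417),(785,343)])):
    for i,p in enumerate(l):
        u=(p[0]/4+195,p[1]/4+110) if c is a else ((p[0]-400)/4+185,p[1]/4+125)
        print(plane(c,u,.150 if i<4 else 0).round(4))
```

```text
inlay (array([ 0.5496, -0.0298,  0.1238]), np.float64(0.0014)) [ 0.54851869 -0.02923932  0.125     ] [ 0.54877535 -0.02708051  0.125     ]
red (array([0.5773, 0.0135, 0.0985]), np.float64(0.0016)) [0.57553013 0.01482912 0.101     ] [0.57506684 0.01825275 0.101     ]
[ 0.7589 -0.0285  0.15  ]
[ 6.058e-01 -4.000e-04  1.500e-01]
[ 0.745 -0.104  0.15 ]
[ 0.5925 -0.0762  0.15  ]
[0.5933 0.0267 0.    ]
[ 0.7619 -0.0269  0.15  ]
[ 0.6108 -0.0011  0.15  ]
[ 0.7411 -0.1108  0.15  ]
[ 0.5951 -0.0777  0.15  ]
[0.5956 0.0191 0.    ]
[ 0.5732 -0.1092  0.    ]
```

```bash
cat >> h.py <<'E'
from scipy.spatial.transform import Rotation as Ro
def Rt(yaw,tilt):  # tool x at world yaw (deg), tool z down, body leaning back (away from tool x) by tilt
    return (Ro.from_euler('z',yaw,degrees=True)*Ro.from_euler('x',180,degrees=True)*Ro.from_euler('y',tilt,degrees=True)).as_matrix()
def mv(p,R):
    s=telemetry.read_state();R0=np.array(s['tcp_rot'])
    print('shift',(R0.T@(np.array(p)-s['position'])).round(4).tolist(),'turn',Ro.from_matrix(R0.T@R).as_rotvec().round(4).tolist())
def st():
    s=telemetry.read_state();print(s['time_s'],np.round(s['position'],4),'F',np.round(s['force'],1),'op',round(s['opening'],2),'z',np.round(np.array(s['tcp_rot'])[:,2],3))
E
python3 - <<'E'
from h import *
c=cap('wrist');print(np.round(c['T_tool_cam'],3).tolist(),np.round(c['intrinsics'],0).tolist())
for t in(15,-15): print(Rt(14.5,t).round(2).tolist())
mv((.44,0.04,.21),Rt(14.5,15));mv((.44,0.04,.21),Rt(14.5,-15))
E
```

```text
[[0.0, -0.956, -0.292, 0.08], [1.0, 0.0, 0.001, -0.0], [-0.0, -0.292, 0.956, -0.162], [0.0, 0.0, 0.0, 1.0]] [[272.0, 0.0, 258.0], [0.0, 272.0, 194.0], [0.0, 0.0, 1.0]]
[[0.94, 0.25, 0.25], [0.24, -0.97, 0.06], [0.26, 0.0, -0.97]]
[[0.94, 0.25, -0.25], [0.24, -0.97, -0.06], [-0.26, 0.0, -0.97]]
shift [0.4115, -0.4642, 0.0126] turn [-0.028, 0.2608, 0.2084]
shift [0.4115, -0.4642, 0.0126] turn [0.0269, -0.2609, 0.2086]
```

Call:
servo_tool([
  [[0.412, -0.464, 0.013], [-0.028, 0.261, 0.208]],
  [[0.412, -0.464, 0.013], [-0.028, 0.261, 0.208]],
  [[0.412, -0.464, 0.013], [-0.028, 0.261, 0.208]],
  [[0.412, -0.464, 0.013], [-0.028, 0.261, 0.208]],
  [[0.412, -0.464, 0.013], [-0.028, 0.261, 0.208]],
  [[0.412, -0.464, 0.013], [-0.028, 0.261, 0.208]],
  [[0.412, -0.464, 0.013], [-0.028, 0.261, 0.208]],
  [[0.412, -0.464, 0.013], [-0.028, 0.261, 0.208]],
  [[0.412, -0.464, 0.013], [-0.028, 0.261, 0.208]],
  [[0.412, -0.464, 0.013], [-0.028, 0.261, 0.208]],
  [[0.412, -0.464, 0.013], [-0.028, 0.261, 0.208]],
  [[0.412, -0.464, 0.013], [-0.028, 0.261, 0.208]],
], gripper=0.0)

```text
time_s: 1.85
position: [0.4407, 0.04, 0.2097]
tcp_rot: [[0.934, 0.252, 0.251], [0.244, -0.968, 0.064], [0.259, 0.001, -0.966]]
force: [0.1, -0.8, 0.0]
opening: 0.008
```

Run:
```python
from h import *
c=cap('wrist');cv2.imwrite('pics/w1.png',cv2.resize(c['pixels'],None,fx=1.5,fy=1.5,interpolation=2))
```

```text
(no output)
```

View pics/w1.png

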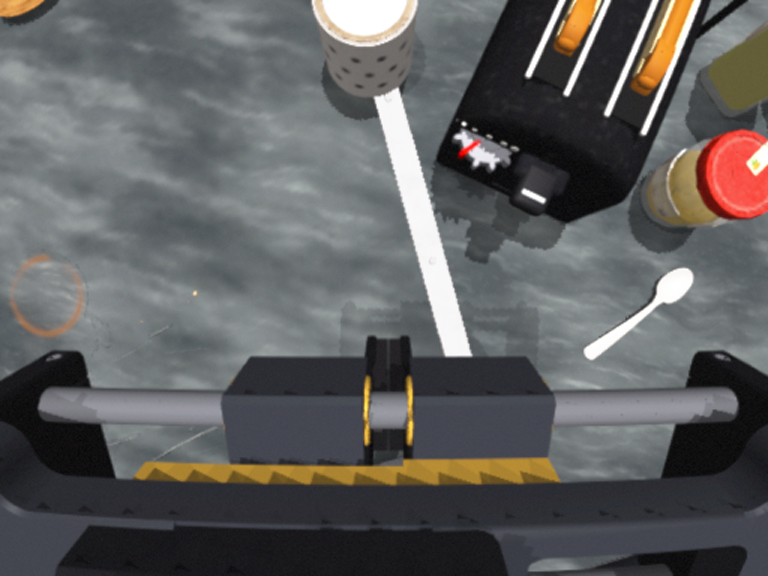

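Wrist view: wheel at about (480,152)/1.5, red line near (468,149)/1.5, inlay at (533,196)/1.5, fingertips at (388,345)/1.5. I'll crop the wheel.

Run:
```python
from h import *
c=cap('wrist');im=c['pixels']
cv2.imwrite('pics/w2.png',cv2.resize(im[70:150,290:390],None,fx=7,fy=7,interpolation=cv2.INTER_CUBIC))
b=im.astype(int);m=((b[...,2]>140)&(b[...,1]<90)&(b[...,0]<90));m[:,:295]=0;m[:,330:]=0;m[130:]=0
v,u=np.where(m);print(list(zip(u,v)))
i=(im.min(2)>150);i[:122]=0;i[142:]=0;i[:,:345]=0;i[:,368:]=0;v,u=np.where(i);print('inlay',u.mean(),v.mean(),len(u),plane(c,(u.mean(),v.mean()),.125))
for uv in[(527/1.5,75/1.5),(583/1.5,-10),(566/1.5,93/1.5),(607/1.5,114/1.5),(645/1.5,132/1.5)]:print(plane(c,uv,.15).round(4))
```

```text
[(np.int64(315), np.int64(94)), (np.int64(314), np.int64(95)), (np.int64(315), np.int64(95)), (np.int64(313), np.int64(96)), (np.int64(314), np.int64(96)), (np.int64(315), np.int64(96)), (np.int64(311), np.int64(97)), (np.int64(312), np.int64(97)), (np.int64(313), np.int64(97)), (np.int64(309), np.int64(98)), (np.int64(310), np.int64(98)), (np.int64(311), np.int64(98)), (np.int64(312), np.int64(98)), (np.int64(306), np.int64(99)), (np.int64(307), np.int64(99)), (np.int64(308), np.int64(99)), (np.int64(309), np.int64(99)), (np.int64(310), np.int64(99)), (np.int64(311), np.int64(99)), (np.int64(306), np.int64(100)), (np.int64(307), np.int64(100)), (np.int64(308), np.int64(100)), (np.int64(309), np.int64(100)), (np.int64(310), np.int64(100)), (np.int64(305), np.int64(101)), (np.int64(306), np.int64(101)), (np.int64(307), np.int64(101)), (np.int64(308), np.int64(101)), (np.int64(309), np.int64(101)), (np.int64(310), np.int64(101)), (np.int64(305), np.int64(102)), (np.int64(306), np.int64(102)), (np.int64(307), np.int64(102)), (np.int64(308), np.int64(102)), (np.int64(309), np.int64(102)), (np.int64(305), np.int64(103)), (np.int64(306), np.int64(103)), (np.int64(307), np.int64(103))]
inlay 354.1587301587302 129.8095238095238 63 [ 0.54994442 -0.02851996  0.125     ]
[ 0.6109 -0.0015  0.15  ]
[ 0.6757 -0.0218  0.15  ]
[ 0.6069 -0.0267  0.15  ]
[ 0.6018 -0.0538  0.15  ]
[ 0.598  -0.0793  0.15  ]
```

View pics/w2.png

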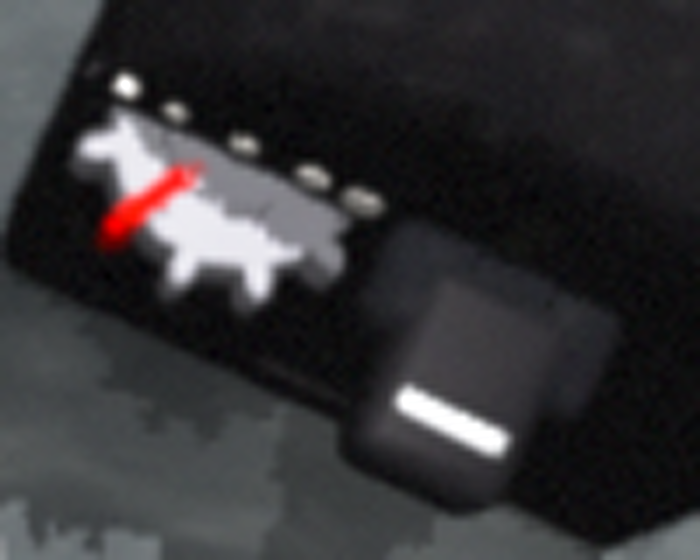

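The red rib is the second of the five visible ribs from the left, so it stands at dot 2 and needs two clicks. The dots, at crop (126,85) to (363,202), give the pose of the end face.

Run:
```python
from h import *
c=cap('wrist')
f=lambda x,y:(x/7+290,y/7+70)
D=np.array([plane(c,f(*p),.111) for p in[(126,85),(176,111),(243,144),(313,176),(363,202)]]);print(D.round(4))
d=D[0]-D[4];yaw=np.degrees(np.arctan2(d[1],d[0]))-90;print('yaw',yaw,np.linalg.norm(d))
for yaw in(-10.5,):
    R=Ro.from_euler('z',yaw,degrees=True).as_matrix()
    O=D.mean(0)-R@[-.092,.041,.111];print('O from dots',O.round(4))
    for n,p,z in[('inlayR',(505,445),.125),('inlayL',(403,395),.125),('redtip',(108,228),.104),('rib0tip',(180,277),.104),('redinner',(200,168),.104),('kn frontL',(345,432),.120)]:
        print(n,(R.T@(plane(c,f(*p),z)-O)).round(4))
```

```text
[[ 0.5888  0.0246  0.111 ]
 [ 0.587   0.0166  0.111 ]
 [ 0.5848  0.0059  0.111 ]
 [ 0.583  -0.0052  0.111 ]
 [ 0.5812 -0.0132  0.111 ]]
yaw -11.285299291928709 0.038555878839449984
O from dots [ 0.6679 -0.0513 -0.    ]
inlayR [-0.1201 -0.0085  0.125 ]
inlayL [-0.12    0.0074  0.125 ]
redtip [-0.1094  0.0536  0.104 ]
rib0tip [-0.1114  0.0408  0.104 ]
redinner [-0.0953  0.0449  0.104 ]
kn frontL [-0.1266  0.0117  0.12  ]
```

Run:
```python
from h import *
c=cap('wrist');s=telemetry.read_state();R=np.array(s['tcp_rot']);p=np.array(s['position'])
im=cv2.resize(np.clip(c['pixels'][210:310,205:315].astype(float)*2.2,0,255).astype('uint8'),None,fx=6,fy=6,interpolation=cv2.INTER_CUBIC)
for x in(.0095,-.0095):
  for t in(-.015,-.01,.01,.015):
    q=proj(c,p+R@[x,t,0])[0];print(x,t,q.round(1));cv2.circle(im,(int((q[0]-205)*6),int((q[1]-210)*6)),3,(0,255,0),-1)
cv2.imwrite('pics/f.png',im)
```

```text
0.0095 -0.015 [235.9 225.2]
0.0095 -0.01 [243.6 225.2]
0.0095 0.01 [274.4 225.2]
0.0095 0.015 [282.1 225.2]
-0.0095 -0.015 [236.6 251.3]
-0.0095 -0.01 [244.  251.3]
-0.0095 0.01 [273.9 251.3]
-0.0095 0.015 [281.3 251.3]
```

View pics/f.png

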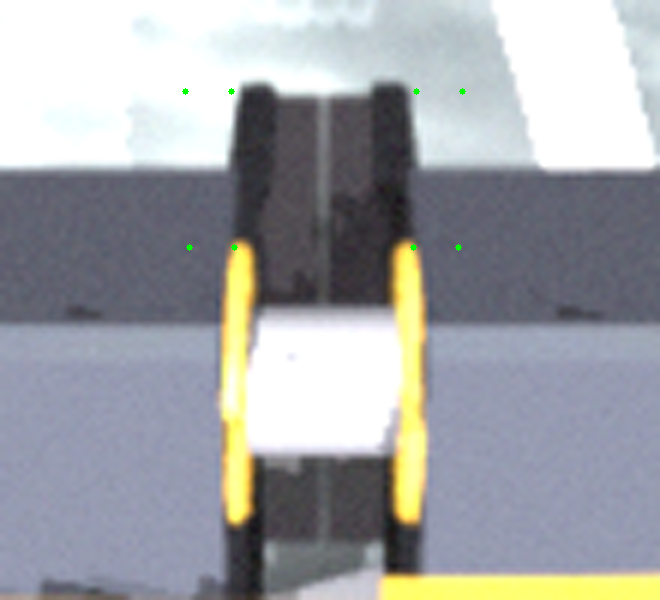

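```bash
cat >> h.py <<'E'
O=np.array([.668,-.051,0]);RT=Ro.from_euler('z',-11,degrees=True).as_matrix()
def rel(x,y,z=.093,c=(.0095,.009,0)): # TCP for finger corner at wheel-relative mm
    R=np.array(telemetry.read_state()['tcp_rot']);return O+RT@[-.088+x/1000,.041+y/1000,z]-R@np.array(c)
E
python3 - <<'E'
from h import *
R=np.array(telemetry.read_state()['tcp_rot'])
for w in[(-60,18),(-34,18),(-17.5,18),(-20.5,5),(-36,7)]:print(w,rel(*w).round(4));mv(rel(*w),R)
E
```

```text
(-60, 18) [0.5229 0.0416 0.0905]
shift [0.0468, 0.0168, 0.1359] turn [0.0, 0.0, 0.0]
(-34, 18) [0.5484 0.0366 0.0905]
shift [0.0695, 0.028, 0.142] turn [0.0, 0.0, 0.0]
(-17.5, 18) [0.5646 0.0335 0.0905]
shift [0.0839, 0.035, 0.1459] turn [0.0, 0.0, 0.0]
(-20.5, 5) [0.5592 0.0213 0.0905]
shift [0.076, 0.0455, 0.1437] turn [0.0, 0.0, 0.0]
(-36, 7) [0.5443 0.0262 0.0905]
shift [0.0632, 0.037, 0.1403] turn [0.0, 0.0, 0.0]
```

Call:
servo_tool([
  [[0.047, 0.017, 0.06], [0, 0, 0]],
  [[0.047, 0.017, 0.11], [0, 0, 0]],
  [[0.047, 0.017, 0.136], [0, 0, 0]],
  [[0.0695, 0.028, 0.142], [0, 0, 0]],
  [[0.0695, 0.028, 0.142], [0, 0, 0]],
  [[0.0695, 0.028, 0.142], [0, 0, 0]],
], gripper=0.0)

```text
time_s: 2.8
position: [0.5472, 0.0379, 0.0905]
tcp_rot: [[0.936, 0.249, 0.25], [0.241, -0.968, 0.064], [0.258, -0.0, -0.966]]
force: [-0.1, 0.6, 0.3]
opening: 0.007
```

Run:
```python
from h import *
st()
R=np.array(telemetry.read_state()['tcp_rot'])
for w in[(-34,18),(-17.5,18),(-20.5,5),(-36,7)]:print(w);mv(rel(*w),R)
c=cap('wrist');cv2.imwrite('pics/w3.png',cv2.resize(c['pixels'][130:280,180:380],None,fx=4,fy=4,interpolation=cv2.INTER_CUBIC))
```

```text
2.8 [0.5472 0.0379 0.0905] F [-0.1  0.6  0.3] op 0.01 z [ 0.25   0.064 -0.966]
(-34, 18)
shift [0.0008, 0.0015, 0.0001] turn [0.0, 0.0, 0.0]
(-17.5, 18)
shift [0.0152, 0.0086, 0.004] turn [0.0, 0.0, 0.0]
(-20.5, 5)
shift [0.0071, 0.0191, 0.0018] turn [0.0, 0.0, 0.0]
(-36, 7)
shift [-0.0055, 0.0106, -0.0016] turn [0.0, 0.0, 0.0]
```

View pics/w3.png

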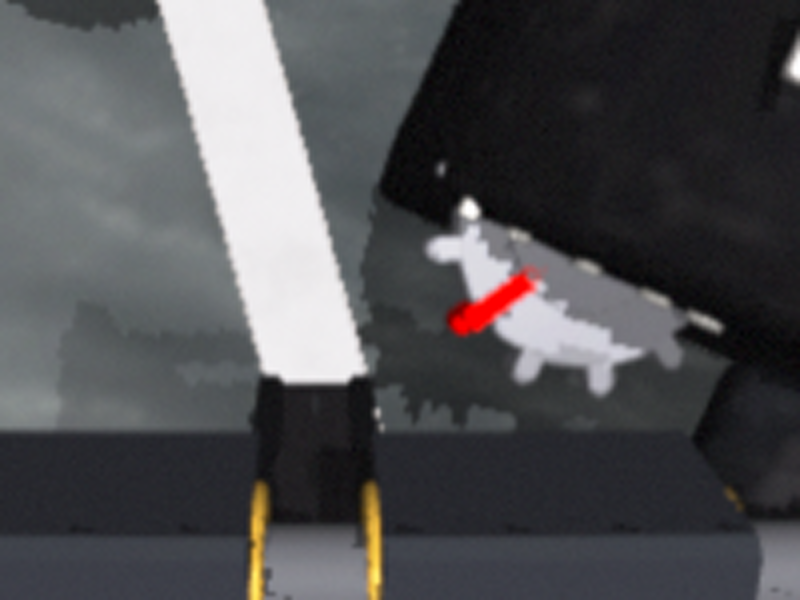

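The finger corner (372,378) and red tip (458,322) lie as computed, to about 1.5 mm. Now the first flick.

Call:
servo_tool([
  [[0.008, 0.005, 0.002], [0, 0, 0]],
  [[0.0145, 0.008, 0.004], [0, 0, 0]],
  [[0.0145, 0.008, 0.004], [0, 0, 0]],
  [[0.0125, 0.011, 0.003], [0, 0, 0]],
  [[0.0105, 0.014, 0.003], [0, 0, 0]],
  [[0.009, 0.0165, 0.002], [0, 0, 0]],
  [[0.007, 0.019, 0.002], [0, 0, 0]],
  [[0.007, 0.019, 0.002], [0, 0, 0]],
  [[-0.0055, 0.0105, -0.0015], [0, 0, 0]],
  [[-0.0055, 0.0105, -0.0015], [0, 0, 0]],
  [[0, 0, 0], [0, 0, 0]],
  [[0, 0, 0], [0, 0, 0]],
], gripper=0.0)

```text
time_s: 4.35
position: [0.5485, 0.0392, 0.0906]
tcp_rot: [[0.934, 0.252, 0.252], [0.244, -0.968, 0.064], [0.26, 0.001, -0.966]]
force: [0.1, 0.6, -0.3]
opening: 0.004
```

Run:
```python
from h import *
st()
c=cap('wrist');cv2.imwrite('pics/w4.png',cv2.resize(c['pixels'][130:280,180:380],None,fx=4,fy=4,interpolation=cv2.INTER_CUBIC))
b=c['pixels'].astype(int);m=(b[...,2]>140)&(b[...,1]<90)&(b[...,0]<90);m[:130]=0;m[280:]=0;m[:,:280]=0;m[:,380:]=0
v,u=np.where(m);P=np.array([plane(c,(x,y),.104) for x,y in zip(u,v)]);Q=((P-O)@RT-[-.088,.041,.104])*1000
print(len(u),Q.mean(0),Q.min(0),Q.max(0),'deg left',np.degrees(np.arctan2(Q[:,1].mean(),-Q[:,0].mean())))
```

```text
4.35 [0.5485 0.0392 0.0906] F [ 0.1  0.6 -0.3] op 0.0 z [ 0.252  0.064 -0.966]
132 [-1.71246622e+01 -5.78856737e-02  1.36675183e-14] [-2.44323199e+01 -2.21818090e+00 -1.38777878e-14] [-8.63800784e+00  1.91600510e+00  1.38777878e-14] deg left -0.19367343580143712
```

View pics/w4.png

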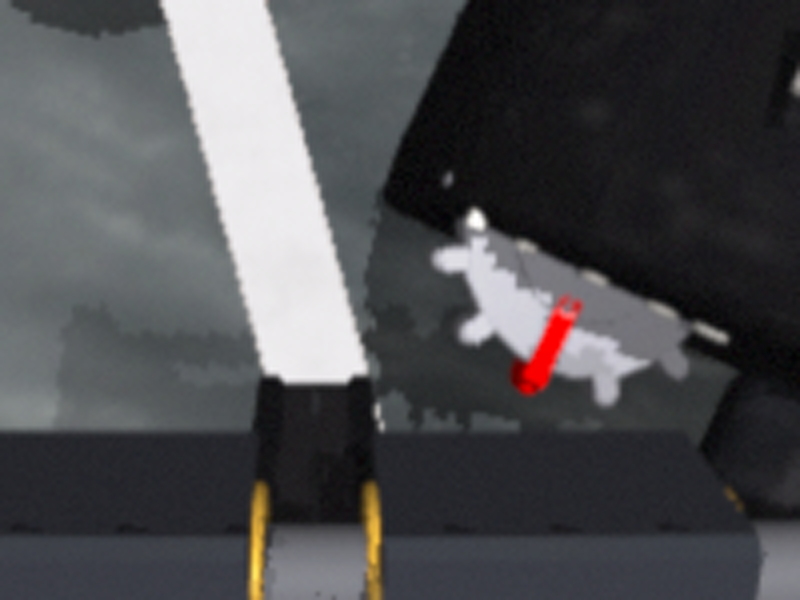

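One clean click: the red rib is now straight out at (530,380), measured at -0.2°, and the toaster hasn't moved visibly. I'll repeat the same stroke.

Call:
servo_tool([
  [[0.008, 0.005, 0.002], [0, 0, 0]],
  [[0.0145, 0.008, 0.004], [0, 0, 0]],
  [[0.0145, 0.008, 0.004], [0, 0, 0]],
  [[0.0125, 0.011, 0.003], [0, 0, 0]],
  [[0.0105, 0.014, 0.003], [0, 0, 0]],
  [[0.009, 0.0165, 0.002], [0, 0, 0]],
  [[0.007, 0.019, 0.002], [0, 0, 0]],
  [[0.007, 0.019, 0.002], [0, 0, 0]],
  [[-0.0055, 0.0105, -0.0015], [0, 0, 0]],
  [[-0.0055, 0.0105, -0.0015], [0, 0, 0]],
  [[0, 0, 0], [0, 0, 0]],
  [[0, 0, 0], [0, 0, 0]],
], gripper=0.0)

```text
time_s: 5.9
position: [0.5485, 0.0392, 0.0906]
tcp_rot: [[0.934, 0.252, 0.252], [0.244, -0.968, 0.064], [0.26, 0.001, -0.966]]
force: [0.1, -0.6, 0.2]
opening: 0.003
```

```bash
cat > red.py <<'E'
from h import *
def red():
    c=cap('wrist')
    b=c['pixels'].astype(int);m=(b[...,2]>140)&(b[...,1]<90)&(b[...,0]<90)
    C=proj(c,O+RT@[-.100,.041,.104])[0].astype(int);k=np.zeros_like(m);k[max(C[1]-45,0):C[1]+45,max(C[0]-45,0):C[0]+45]=1;m&=k
    v,u=np.where(m)
    if len(u)<5: print('no red',C);return c
    P=np.array([plane(c,(x,y),.104) for x,y in zip(u,v)]);Q=((P-O)@RT-[-.088,.041,.104])*1000
    print(len(u),Q.mean(0).round(1),Q.min(0).round(1),Q.max(0).round(1),'deg left',np.degrees(np.arctan2(Q[:,1].mean(),-Q[:,0].mean())).round(1));return c
E
python3 - <<'E'
from red import *
st();red()
# lever: tcp over knob at toaster x -120, vertical-ish tool with tilt kept
R=np.array(telemetry.read_state()['tcp_rot'])
for z in(.22,.14): 
    for x in(-.121,): p=O+RT@[x,0,z];print(z,p.round(4));mv(p,R)
E
```

```text
5.9 [0.5485 0.0392 0.0906] F [ 0.1 -0.6  0.2] op 0.0 z [ 0.252  0.064 -0.966]
140 [-14.7  -8.6   0. ] [-21.3 -12.8  -0. ] [-7.6 -3.5  0. ] deg left -30.2
0.22 [ 0.5492 -0.0279  0.22  ]
shift [0.0181, 0.0651, -0.1291] turn [0.0, 0.0, 0.0]
0.14 [ 0.5492 -0.0279  0.14  ]
shift [-0.0027, 0.065, -0.0518] turn [0.0, 0.0, 0.0]
```

Red rib now reads -30.2°, the fourth dot. Next I'll back up, align the yaw with the toaster and lean the tool back 25° so the hand clears the end face on the way down.

Run:
```python
from h import *
mv(O+RT@[-.145,0,.19],Rt(-11,25))
```

```text
shift [-0.0106, 0.0547, -0.1058] turn [-0.1521, 0.1706, 0.4203]
```

Call:
servo_tool([
  [[-0.01, 0, -0.05], [0, 0, 0]],
  [[-0.0106, 0.02, -0.1], [0, 0, 0]],
  [[-0.0106, 0.0547, -0.1058], [-0.152, 0.171, 0.42]],
  [[-0.0106, 0.0547, -0.1058], [-0.152, 0.171, 0.42]],
  [[-0.0106, 0.0547, -0.1058], [-0.152, 0.171, 0.42]],
  [[-0.0106, 0.0547, -0.1058], [-0.152, 0.171, 0.42]],
  [[-0.0106, 0.0547, -0.1058], [-0.152, 0.171, 0.42]],
  [[-0.0106, 0.0547, -0.1058], [-0.152, 0.171, 0.42]],
], gripper=0.0)

```text
time_s: 6.95
position: [0.5261, -0.024, 0.1901]
tcp_rot: [[0.889, -0.191, 0.415], [-0.173, -0.982, -0.081], [0.423, -0.0, -0.906]]
force: [-0.8, 0.5, -0.7]
opening: 0.004
```

Run:
```python
from red import *
st();c=red();cv2.imwrite('pics/w5.png',c['pixels'])
# inlay position check
C=proj(c,O+RT@[-.120,0,.125])[0];x,y=C.astype(int);print('inlay pred',C)
im=c['pixels'].min(2)>150;k=np.zeros_like(im);k[max(y-18,0):y+18,max(x-25,0):x+25]=1;v,u=np.where(im&k)
if len(u): print(len(u),'inlay toaster frame',(RT.T@(plane(c,(u.mean(),v.mean()),.125)-O)).round(4))
for z in(.140,.129,.100,.067,.063): print(z);mv(O+RT@[-.1145,0,z],Rt(-11,25))
```

```text
6.95 [ 0.5261 -0.024   0.1901] F [-0.8  0.5 -0.7] op 0.0 z [ 0.415 -0.081 -0.906]
46 [-16.   -9.3   0. ] [-21.7 -13.2   0. ] [-9.7 -5.   0. ] deg left -30.4
inlay pred [258.01649202 209.58398047]
78 inlay toaster frame [-0.1201  0.0002  0.125 ]
0.14
shift [0.0061, -0.0005, 0.0581] turn [0.0001, -0.0001, -0.0004]
0.129
shift [0.0014, -0.0005, 0.068] turn [0.0001, -0.0001, -0.0004]
0.1
shift [-0.0108, -0.0005, 0.0943] turn [0.0001, -0.0001, -0.0004]
0.067
shift [-0.0248, -0.0005, 0.1242] turn [0.0001, -0.0001, -0.0004]
0.063
shift [-0.0264, -0.0005, 0.1278] turn [0.0001, -0.0001, -0.0004]
```

View pics/w5.png

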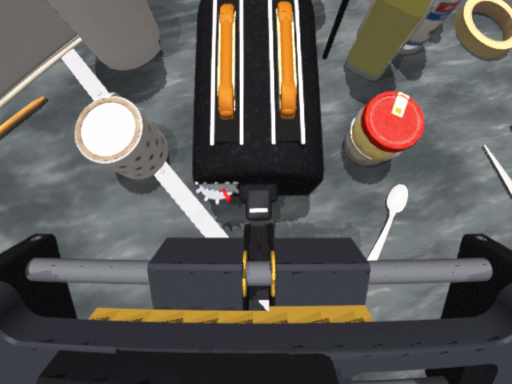

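The tool is aligned with the toaster, the inlay is at (258,210) straight ahead of the fingers (y = 0.2 mm), and the wheel is still at dot 4. Descending to contact, then pressing.

Call:
servo_tool([
  [[0.006, 0, 0.058], [0, 0, 0]],
  [[0.0014, 0, 0.068], [0, 0, 0]],
  [[-0.003, 0, 0.077], [0, 0, 0]],
  [[-0.007, 0, 0.086], [0, 0, 0]],
  [[-0.0108, 0, 0.0943], [0, 0, 0]],
  [[-0.0108, 0, 0.0943], [0, 0, 0]],
], gripper=0.0)

```text
time_s: 7.75
position: [0.5552, -0.0294, 0.1011]
tcp_rot: [[0.889, -0.192, 0.417], [-0.174, -0.981, -0.081], [0.424, -0.0, -0.905]]
force: [0.7, -1.3, 1.4]
opening: 0.01
```

Run:
```python
from h import *
st();b=cap('side');a=cap('scene')
cv2.imwrite('pics/b2.png',np.hstack([cv2.resize(c['pixels'][y:y+110,x:x+100],None,fx=4,fy=4,interpolation=cv2.INTER_CUBIC) for c,x,y in((a,205,110),(b,205,125))]))
```

```text
7.75 [ 0.5552 -0.0294  0.1011] F [ 0.7 -1.3  1.4] op 0.01 z [ 0.417 -0.081 -0.905]
```

View pics/b2.png

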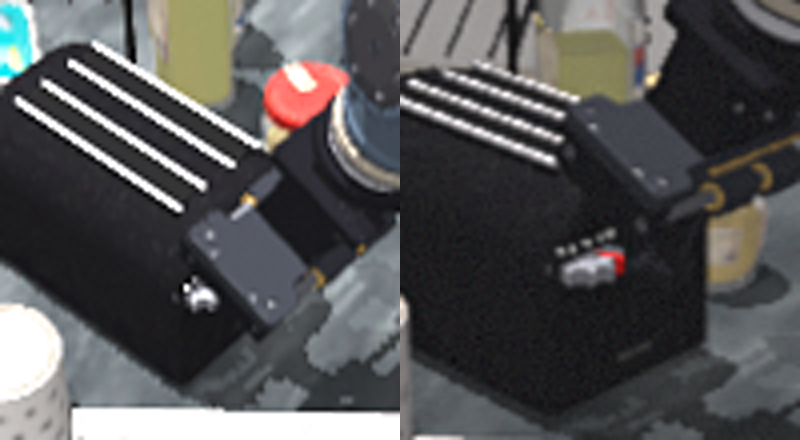

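The bread is sinking, so the lever is following, and the wheel still stands at dot 4 (red at (615,262)). Pressing on to the stop.

Call:
servo_tool([
  [[-0.0035, 0, 0.0075], [0, 0, 0]],
  [[-0.007, 0, 0.015], [0, 0, 0]],
  [[-0.0105, 0, 0.0225], [0, 0, 0]],
  [[-0.0135, 0, 0.029], [0, 0, 0]],
  [[-0.0145, 0, 0.031], [0, 0, 0]],
  [[-0.015, 0, 0.032], [0, 0, 0]],
  [[-0.015, 0, 0.032], [0, 0, 0]],
], gripper=0.0)

```text
time_s: 8.72
position: [0.5555, -0.0294, 0.0669]
tcp_rot: [[0.888, -0.192, 0.418], [-0.174, -0.981, -0.082], [0.426, -0.0, -0.905]]
force: [-3.1, -0.3, 11.7]
opening: 0.006
```

Call:
servo_tool([
  [[-0.0007, 0, 0.0014], [0, 0, 0]],
  [[-0.0013, 0, 0.0028], [0, 0, 0]],
  [[-0.0013, 0, 0.0028], [0, 0, 0]],
  [[-0.0013, 0, 0.0028], [0, 0, 0]],
], gripper=0.0)

```text
time_s: 9.22
position: [0.5556, -0.0294, 0.0662]
tcp_rot: [[0.886, -0.191, 0.421], [-0.173, -0.982, -0.082], [0.429, 0.0, -0.903]]
force: [-9.9, 0.4, 32.2]
opening: 0.005
```

The force rose to 32 N with hardly any travel, so the lever is at its stop. Lifting straight up and away.

Call:
servo_tool([
  [[0.0035, 0, -0.008], [0, 0, 0]],
  [[0.013, 0, -0.028], [0, 0, 0]],
  [[0.034, 0, -0.073], [0, 0, 0]],
  [[0.03, 0, -0.12], [0, 0, 0]],
  [[-0.01, 0, -0.16], [0, 0, 0]],
  [[-0.01, 0, -0.16], [0, 0, 0]],
  [[-0.01, 0, -0.16], [0, 0, 0]],
], gripper=0.0)

```text
time_s: 10.1
position: [0.4778, -0.0142, 0.2032]
tcp_rot: [[0.891, -0.19, 0.413], [-0.172, -0.982, -0.081], [0.421, 0.001, -0.907]]
force: [1.2, -0.1, 0.1]
opening: 0.006
```

Run:
```python
from red import *
st();w=red();b=cap('side');a=cap('scene')
cv2.imwrite('pics/e.png',np.hstack([cv2.resize(w['pixels'][60:280,130:430],(600,440)),cv2.resize(b['pixels'][125:285,185:258],(200,440))]))
for n,uv,z in[('mug',(206,196),.091)]: pass
im=w['pixels'].min(2)>150
for z in(.125,.066):
    C=proj(w,O+RT@[-.120,0,z])[0];x,y=C.astype(int);k=np.zeros_like(im);k[max(y-12,0):y+12,max(x-20,0):x+20]=1;v,u=np.where(im&k)
    print(z,C,len(u),(RT.T@(plane(w,(u.mean(),v.mean()),z)-O)).round(4) if len(u) else '')
```

```text
10.1 [ 0.4778 -0.0142  0.2032] F [ 1.2 -0.1  0.1] op 0.01 z [ 0.413 -0.081 -0.907]
39 [-16.2  -9.3   0. ] [-22.6 -12.9  -0. ] [-9.3 -5.2  0. ] deg left -30.0
0.125 [258.37980862 160.44605064] 0 
0.066 [258.32464649 173.27732888] 55 [-0.1215 -0.0004  0.066 ]
```

View pics/e.png

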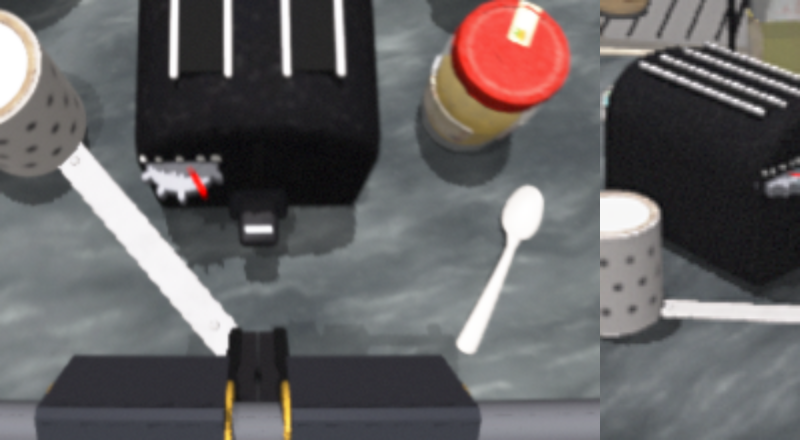

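The lever stays down with its inlay at the height of the latched position, the bread is in, the red rib is at the fourth dot, nothing else has moved and the arm is clear.

```bash
python3 -c "from rig import order; print(order.hand_in())"
```

```text
the job is handed in; nothing more can be done
None
```

The toaster is set to the fourth dot and its lever is latched down with the bread in. I handed the job in at about 10 s on the robot's clock; it reports no verdict.

- **Wheel:** it started at dot 2. I flicked it two clicks with the corner of the closed fingers. In the last wrist picture the red rib measured 30.0° right of straight out, which is the fourth dot.
- **Lever:** I pushed it to its stop, where the force rose to 32 N with almost no travel. It stayed down after release, with the inlay at the latched height (about 66 mm) and 1.5 mm from its expected spot.
- **Surroundings:** the toaster, mug, jar and spoon showed no visible shift in the last picture, and the arm was clear. I judged the mug, jar and spoon by eye only and did not re-measure them.

No check failed or disagreed.

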